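# Sweep fallen machine parts into the scoop pan

### The job

Three loose machine parts - a hexagon nut, a round collar and a square slot nut - have dropped from the case packer onto the packing bench. With the gripper's fingers closed, push all three gently along the bench and through the open mouth of the scoop pan until each one lies completely inside it; do not pinch them or pick them up. Leave the levelling foot standing among them, and everything else on the bench, where it is, and finish with the hand clear.

Things in the scene. Friction and masses are not known exactly. Their poses are not given: they have to be found in the camera images.
- pan: Steel scoop pan fixed to the bench at the right, open mouth facing roughly left. Origin on the bench; +y points out of the mouth, x runs across. Outside 220 mm wide (x -110 to 110); walls 3 mm thick: back at y -75 to -72, 35 mm high; sides y -75 to 87, 30 mm high. Flat floor 2 mm thick. A black handle, 36 mm high, sticks out behind to y -185.
- pan_mouth (a point): Middle of the pan's open mouth, at bench level, 87 mm along the pan's +y; axes as the pan's. There is no wall here: a smooth lip slopes up from bench level to the 2 mm floor over the first 22 mm, so that parts slide in over it.
- hexnut: To be swept: dark steel hexagon nut lying flat, 30 mm across flats, 34.6 mm across corners, 16 mm high, about 65 g. Origin: centre of its underside, z up.
- collar: To be swept: dark steel round shaft collar (ring) lying flat, 36 mm outside and 18 mm inside diameter, 18 mm high, about 90 g. Origin: centre of its underside, z up.
- slotnut: To be swept: dark steel square slot nut, 30 x 30 mm base 12 mm high with a 14 mm wide ridge along its x axis, 18 mm high in all, about 75 g. Origin: centre of its underside, z up.
- foot: Leave alone: steel machine levelling foot, a disc 44 mm in diameter and 12 mm high with an upright 12 mm stud, 60 mm high in all; it stands among the three parts, side by side with them, in any order. Origin: centre of its underside.
- tin: Leave alone: round tin 60 mm in diameter, 45 mm high, on the near side of the bench between the robot and the pan. Origin: centre of its underside.
- tape: Leave alone: ring-shaped roll of brown tape lying flat, 100 mm in diameter, 48 mm high, to the left of the parts. Origin: centre of its underside.
- spray: Leave alone: white upright bottle 64 mm in diameter, 170 mm high, far left. Origin: centre of its underside.
- wrench: Leave alone: wrench lying across in front of the roller conveyor at the far side. Origin: its underside, near the middle.
- marker: Leave alone: black marker, 16 mm thick, 130 mm long, lying at the far side beyond the pan, its length roughly along world y. Origin: its underside, at the middle.
There are look-alikes about, which are no part of the job. What is shaped like the slotnut but green, turquoise or yellow is not meant.

How it is judged:
At the end, for the whole second after the job is handed in: Nut, collar and slot nut rest (under 20 mm/s) wholly inside the pan: origin below y = 68 mm in its frame, between the walls, under 25 mm above the bench. The six other things are within 20 mm of where they stood, foot and bottle upright (y of hexnut in the frame of pan between -0.075 and 0.068 m and x of hexnut in the frame of pan between -0.108 and 0.108 m and height (world z) of each of hexnut, collar, slotnut below 0.025 m and linear speed of each of hexnut, collar, slotnut below 0.02 m/s and y of collar in the frame of pan between -0.075 and 0.068 m and x of collar in the frame of pan between -0.108 and 0.108 m and y of slotnut in the frame of pan between -0.075 and 0.068 m and x of slotnut in the frame of pan between -0.108 and 0.108 m and angle between each of foot, spray's own z axis and vertical below 0.2 rad and distance of each of foot, tin, tape, spray, wrench, marker from where it was at the start of the episode below 0.02 m); the robot touches nothing.
It fails at once if the nut, the collar or the slot nut is lifted (origin more than 30 mm above the bench) (height (world z) of any of hexnut, collar, slotnut above 0.03 m).
It fails at once if the nut, the collar or the slot nut is pinched or jammed by the fingers (over 30 N) (contact force between the fingers and hexnut above 30 N or contact force between the fingers and collar above 30 N or contact force between the fingers and slotnut above 30 N).
It fails at once if one of the other things on the bench is moved by more than 20 mm (distance of any of foot, tin, tape, spray, wrench, marker from where it was at the start of the episode above 0.02 m).
It fails at once if the levelling foot or the bottle is tipped over (angle between any of foot, spray's own z axis and vertical above 0.35 rad).
It also fails if it takes over 72 s, if anything falls off the work surface, if the arm or the gripper's body presses on something with over 40 N, if the wrist force passes 120 N, or if a joint passes its speed limit or range.

### The arm

A 6-joint arm with a two-finger parallel gripper is mounted at the origin on the work surface. World frame = base frame: x ahead of the robot, y to its left, z up, the work surface at z = 0. Lengths are in m, angles in rad, forces in N, time in s.
With the tool pointing down it reaches from about 0.25 to 0.775 m from the base axis. Payload 4 kg.
Tool frame: the origin (TCP) lies between the finger pads; the fingertips stand 14 mm ahead of it and the grasp point (between the pads) lies 5 mm behind it; z points along the fingers, y is the line along which they close (so a half turn about z gives the same grasp; the last joint's range is limited). The gripper opens to 85 mm and grips with 20 to 120 N. Pads are 22 mm wide; open, the fingers measure 114 mm over their backs; the gripper's body (76 mm by 85 mm) begins 54 mm behind the grasp point. The pads swing forward as they close: fully open they stand 13 mm farther back than shut.
Start: joints at [1.193, 0.087, 1.371, -0, 1.684, -0.103], TCP at [0.149, 0.529, 0.245] pointing down, gripper open.
Joint ranges: [-3.1, 3.1], [-0.76, 2.03], [0.27, 2.55], [-1.08, 4.22], [0.17, 2.65], [-2.57, 2.57]. Speed limits (rad/s): [2.79, 2.79, 3.14, 3.14, 3.14, 3.14].

### API

Orientations are given as a rotation vector (axis times angle).
In Python, from station import bot gives the robot as it stands.
- The arm moves only by the shell command python3 -m inch 'ROWS' [OPENING]. ROWS is a JSON object of lists of equal length, an entry for each row: "dp": the shift along the tool's x, y, z scaled (see below), a list of three; "angular": the turn, a rotation vector about the tool's x, y, z scaled (see below), a list of three. In form: {"dp": [[x, y, z], ...], "angular": [[rx, ry, rz], ...]}. A call has 1 to 12 rows; each row is the pose to reach, as a shift and turn from the pose commanded when the call began, along the tool's axes at that moment; what a row does not reach only later rows make up. The controller multiplies each number of a shift by 0.12 m and each number of a turn by pi/4 rad. A row lasts 1/12 s, in which the tool goes at most 41.7 mm and 7.16 degrees, less where a joint would pass 70% of its speed; a pose out of reach is approached as far as the arm can. A call with a number of a shift or a turn outside -1 to 1 is refused whole. A call with a gripper value outside its range is refused whole. OPENING is the opening, from 0 (shut) to 1 (fully open), set as the call begins (- or left out, the last holds). The fingers move at their own pace and stop on an object; the grip force is fixed at half the most. Time passes only in rows, so rows that repeat a pose let the fingers close. It gives the time, the measured TCP pose, the force, the opening and the grip force at its end, in the units of the state.
- bot.get_state(): the state, without advancing time (a new reading comes with each control period).
- bot.grab_frame(name): name is "scene" or "top" or "wrist"; returns the picture (384x512x3 uint8, red, green, blue); there is no depth.
- bot.camera_model(name): a dict with "fovy" (degrees; the focal length in pixels is half the picture's height over the tangent of half this angle, whatever the lens; pixels are square), "cx", "cy" (the principal point, pixels), "T" (4x4, takes a point from camera to world coordinates). Camera axes: x right, y up, looking along -z (the intrinsics and any distortion apply to the point x, -y, -z); pixel columns grow to the right and rows downward; lengths in m; the calibration is good to about 2 mm. A picture is of the moment at which its call begins: read the wrist's pose just before it. camera_model takes no time and is no camera call; for the wrist camera it gives the pose at the moment of the call.
- bot.job_done(): hands the job in; it is judged then, once.
The state is a dict: "time_s": time; "joints": joint angles; "dq": joint speeds; "tau": joint torques, N m; "ee_pos": TCP position; "tool_rot": TCP orientation; "force": force on the tool from outside, world axes, zero at the start; "wrist_torque": the same for the moment, N m; "opening": finger opening in m; "finger_force": force on a finger pad.
Only numpy, scipy, OpenCV 4.12 (cv2) and the standard library are available. Lean on these libraries where they do the work, as an engineer would, in place of code of your own. Each camera call takes 0.05 s, during which the arm holds its last target. There are 200 camera calls.

## Working session

There is one attempt and no reset: what is moved stays moved. The work goes in short steps, Python scripts to look and compute and a shell command to move; the robot and the scene stay as the last step left them, time stands still between calls to the robot, and variables do not carry over. Pictures are saved under pics/ and viewed, at most 10 in all, crops included, and the job is handed in when it is done.

```bash
ls; mkdir -p pics; python3 - <<'E'
from station import bot
import cv2
for n in ["top","scene"]:
    im=bot.grab_frame(n); cv2.imwrite(f"pics/{n}0.png",im[:,:,::-1])
    m=bot.camera_model(n); print(n,m)
s=bot.get_state();print(s["time_s"],s["ee_pos"],s["tool_rot"],s["opening"])
E
```

```text
pics
top {'fovy': 49.13447756817489, 'cx': 259.610404530337, 'cy': 187.09745449055933, 'T': array([[-0.01488934,  0.99347426, -0.11308052,  0.44561051],
       [-0.99985866, -0.01391015,  0.00944328,  0.06620378],
       [ 0.00780869,  0.11320514,  0.99354095,  0.98871039],
       [ 0.        ,  0.        ,  0.        ,  1.        ]])}
scene {'fovy': 49.015545038643715, 'cx': 251.1809394827463, 'cy': 191.84737759060948, 'T': array([[-0.14649962, -0.52963553,  0.83547834,  1.36444286],
       [ 0.98900333, -0.0957154 ,  0.112743  ,  0.17797849],
       [ 0.02025544,  0.84280767,  0.53783357,  0.54795428],
       [ 0.        ,  0.        ,  0.        ,  1.        ]])}
0.1 [0.149088   0.528985   0.24423494] [-4.30171839e-01 -3.11149131e+00  3.03545298e-03] 0.08550279630121131
```

View pics/top0.png

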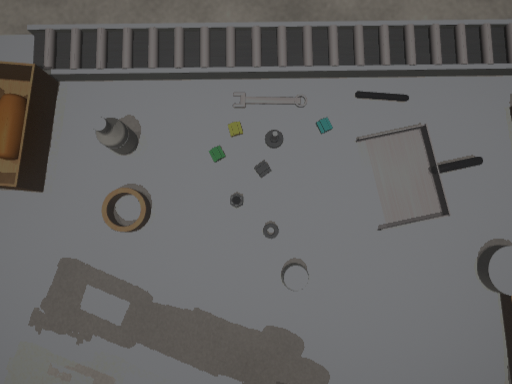

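View pics/scene0.png

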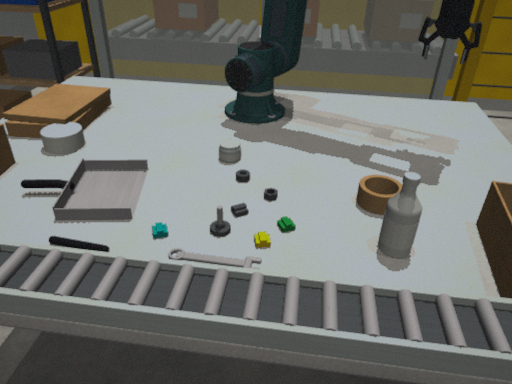

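The top view shows four dark parts: hexnut (236,200), collar (270,230), slotnut (262,169) and foot (274,139). The slot-nut look-alikes are green (217,154), yellow (235,129) and turquoise (324,125). The dark one at (262,169) fits the description, because it is dark steel with a ridge. I'll enlarge it to confirm, and measure.

```bash
cat > h.py <<'E'
from station import bot
import cv2, numpy as np
def ray(n,u,v,z):
    m=bot.camera_model(n); f=192/np.tan(np.radians(m["fovy"]/2)); T=m["T"]
    d=T[:3,:3]@np.array([(u-m["cx"])/f,-(v-m["cy"])/f,-1]); o=T[:3,3]
    return (o+d*(z-o[2])/d[2]).round(4)
def parts(n,im,box,thr,z,amin=40):
    x0,y0,x1,y1=box; c=im[y0:y1,x0:x1].astype(int)
    mask=((c.max(2)<thr)).astype(np.uint8)
    k,l,st,ce=cv2.connectedComponentsWithStats(mask)
    return [((ce[i]+[x0,y0]).round(1).tolist(),int(st[i,4]),ray(n,*(ce[i]+[x0,y0]),z).tolist(),[tuple(im[int(ce[i][1]+y0),int(ce[i][0]+x0)].tolist())]) for i in range(1,k) if st[i,4]>=amin]
E
python3 - <<'E'
from h import *
im=cv2.imread("pics/top0.png")
for p in parts("top",im,(200,110,340,300),90,0.012): print(p)
for n,uv,z in [("tin",(296,278),.045),("tape",(126,210),.048),("tinb",(296,278),.02),
 ("mouthFar",(359,138),.03),("mouthNear",(381,228),.03),("backFar",(422,126),.035),("backNear",(443,214),.035),("mk",(382,96),.016),("mkend",(356,94),.016),("wr",(302,101),.005)]:
    print(n,ray("top",*uv,z))
print("scene"); si=cv2.imread("pics/scene0.png")
for p in parts("scene",si,(140,130,310,245),70,0.009): print(p)
a=cv2.resize(im[105:300,195:345],None,fx=3,fy=3,interpolation=cv2.INTER_CUBIC)
b=cv2.resize(im[105:245,345:460],None,fx=2.8,fy=2.8,interpolation=cv2.INTER_CUBIC)
H=585;o=np.zeros((H,a.shape[1]+b.shape[1],3),np.uint8);o[:a.shape[0],:a.shape[1]]=a;o[:b.shape[0],a.shape[1]:]=b
cv2.imwrite("pics/crop.png",o);print(o.shape)
E
```

```text
([273.5, 139.1], 250, [0.6709, 0.0222, 0.012], [(57, 57, 58)])
([262.3, 168.4], 176, [0.601, 0.05, 0.012], [(67, 66, 66)])
([236.2, 199.8], 155, [0.5277, 0.1119, 0.012], [(44, 43, 42)])
([270.4, 230.0], 165, [0.4564, 0.0334, 0.012], [(120, 118, 116)])
([290.0, 268.4], 125, [0.3683, -0.0098, 0.012], [(118, 116, 114)])
tin [ 0.3499 -0.0201  0.045 ]
tape [0.5053 0.3566 0.048 ]
tinb [ 0.3473 -0.0224  0.02  ]
mouthFar [ 0.6667 -0.1765  0.03  ]
mouthNear [ 0.4571 -0.2179  0.03  ]
backFar [ 0.6922 -0.3235  0.035 ]
backNear [ 0.4867 -0.3594  0.035 ]
mk [ 0.7718 -0.2395  0.016 ]
mkend [ 0.7776 -0.1773  0.016 ]
wr [ 0.7655 -0.0487  0.005 ]
scene
([242.2, 176.6], 107, [0.4607, 0.0323, 0.009], [(59, 59, 57)])
([270.1, 194.7], 112, [0.5316, 0.1107, 0.009], [(74, 73, 72)])
([239.0, 211.0], 108, [0.6102, 0.05, 0.009], [(81, 80, 77)])
([219.3, 229.5], 169, [0.6831, 0.021, 0.009], [(50, 52, 47)])
([285.9, 228.0], 65, [0.654, 0.1577, 0.009], [(39, 87, 26)])
([160.0, 234.8], 41, [0.7212, -0.0941, 0.009], [(62, 67, 10)])
(585, 772, 3)
```

View pics/crop.png

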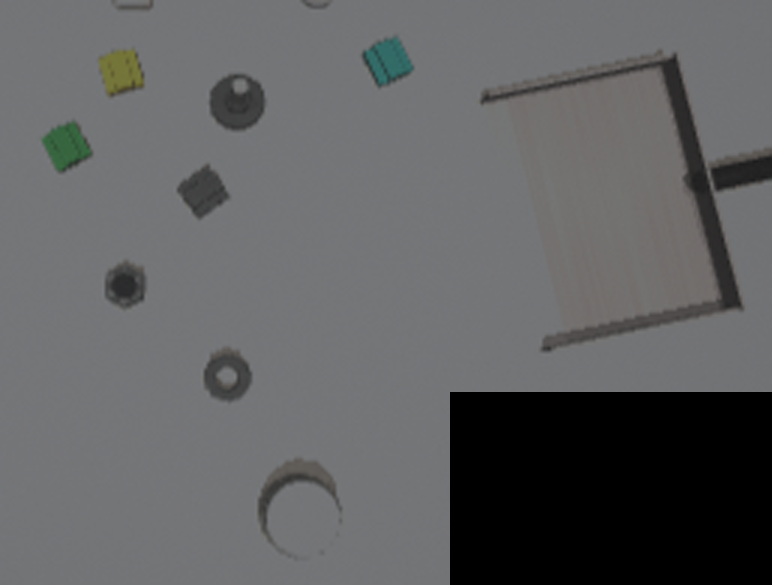

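The crop confirms that the dark ridged square at top pixel (262,168) is the slot nut and the coloured ones are decoys. The hexnut is at (236,200), the collar at (270,230) and the foot, with its stud, at (274,139). The pan's axis is about 10.6° off world x. I'll close the fingers, align tool −x with the direction into the pan, and stage behind the hexnut.

```bash
cat >> h.py <<'E'
A=np.radians(10.6); X=np.array([np.cos(A),np.sin(A)]); Y=np.array([-np.sin(A),np.cos(A)])
M=np.array([0.562,-0.197]); O=M-0.087*Y
def pan(p): d=np.array(p[:2])-O; return np.array([d@X,d@Y]).round(4)
from scipy.spatial.transform import Rotation as Ro
def st():
    s=bot.get_state(); R=Ro.from_rotvec(s["tool_rot"]).as_matrix()
    print("t",round(s["time_s"],2),"ee",np.round(s["ee_pos"],4),"pan",pan(s["ee_pos"]),"yhead",np.degrees(np.arctan2(R[1,1],R[0,1])).round(2),"zx",R[:2,2].round(4),"F",np.round(s["force"],1),"op",round(s["opening"],4))
E
python3 -m inch '{"dp":[[-1,-0.56,0],[-1,-0.56,0],[-1,-0.56,0],[-1,-0.56,0],[-1,-0.56,0],[-1,-0.56,0],[-1,-0.56,0]],"angular":[[0,0,1],[0,0,1],[0,0,1],[0,0,1],[0,0,1],[0,0,1],[0,0,1]]}' 0
python3 -m inch '{"dp":[[-1,0.28,0],[-1,0.28,0],[-1,0.28,0],[-1,0.28,0]],"angular":[[0,0,0.415],[0,0,0.415],[0,0,0.415],[0,0,0.415]]}'
python3 -m inch '{"dp":[[-0.9,0.62,0.6],[-0.9,0.62,0.6],[-0.9,0.62,0.6],[-0.9,0.62,0.6],[-0.9,0.62,0.6]],"angular":[[0,0,0],[0,0,0],[0,0,0],[0,0,0],[0,0,0]]}'
python3 -m inch '{"dp":[[-0.9,0.62,0.6],[-0.9,0.62,0.6],[-0.9,0.62,0.6],[-0.9,0.62,0.6],[-0.9,0.62,0.6],[-0.9,0.62,0.6]],"angular":[[0,0,0],[0,0,0],[0,0,0],[0,0,0],[0,0,0],[0,0,0]]}'
python3 - <<'E'
from h import *
st()
for n,p in [("hex",(.5285,.1115)),("col",(.457,.033)),("slot",(.602,.05)),("foot",(.672,.022)),("tin",(.348,-.022)),("turq",ray("top",324,125,.012))]: print(n,pan(p))
a=bot.grab_frame("wrist");b=bot.grab_frame("top")[:,:,::-1]
cv2.imwrite("pics/w1.png",a[:,:,::-1]);cv2.imwrite("pics/t1.png",b)
E
```

```text
time_s: 0.68
ee_pos: [0.2469, 0.4314, 0.2448]
tool_rot: [-1.597, -2.705, 0.001]
force: [0.6, -0.2, -0.3]
opening: 0.0005
finger_force: 0.0
time_s: 1.02
ee_pos: [0.3386, 0.3392, 0.2447]
tool_rot: [2.017, 2.403, -0.003]
force: [-0.2, -0.1, 0.9]
opening: 0.0
finger_force: 0.0
time_s: 1.43
ee_pos: [0.4278, 0.2478, 0.169]
tool_rot: [-2.012, -2.411, 0.011]
force: [-0.0, -0.1, 0.5]
opening: -0.0001
finger_force: 0.0
time_s: 1.93
ee_pos: [0.5199, 0.159, 0.1003]
tool_rot: [-2.007, -2.414, 0.002]
force: [-0.3, 0.5, 1.0]
opening: 0.0004
finger_force: 0.0
t 1.93 ee [0.5199 0.159  0.1003] pan [0.0241 0.4447] yhead 10.51 zx [-0.003   0.0005] F [-0.3  0.5  1. ] op 0.0004
hex [0.0238 0.3964]
col [-0.0609  0.3324]
slot [0.0848 0.3224]
foot [0.1484 0.282 ]
tin [-0.1782  0.2984]
turq [0.1572 0.1575]
```

View pics/w1.png

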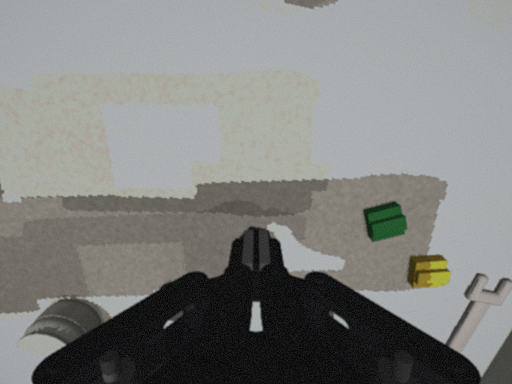

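The wrist camera sits on the +x (trailing) side and sees only what is behind the fingers. Green is at (385,220), yellow at (430,270), and the closed fingertips are at (256,240). I'll use the scene camera to monitor pushes. Next: descend and push the hexnut partway.

```bash

python3 -m inch '{"dp":[[0,0,0.3],[0,0,0.5],[0,0,0.6],[0,0,0.66],[0,0,0.66],[0,0,0.66]],"angular":[[0,0,0],[0,0,0],[0,0,0],[0,0,0],[0,0,0],[0,0,0]]}' | head -2
python3 -m inch '{"dp":[[-0.06,0,0],[-0.14,0,0],[-0.22,0,0],[-0.30,0,0],[-0.38,0,0],[-0.46,0,0],[-0.54,0,0],[-0.62,0,0],[-0.70,0,0],[-0.78,0,0],[-0.78,0,0]],"angular":[[0,0,0],[0,0,0],[0,0,0],[0,0,0],[0,0,0],[0,0,0],[0,0,0],[0,0,0],[0,0,0],[0,0,0],[0,0,0]]}'
python3 - <<'E'
from h import *
st()
a=bot.grab_frame("scene")[:,:,::-1];b=bot.grab_frame("top")[:,:,::-1]
o=np.hstack([cv2.resize(x,(400,600)) for x in (a[130:250,200:280],b[150:270,220:300])]);cv2.imwrite("pics/s2.png",o)
E
```

```text
time_s: 2.53
ee_pos: [0.521, 0.1596, 0.0234]
time_s: 3.45
ee_pos: [0.538, 0.0648, 0.022]
tool_rot: [2.009, 2.414, -0.001]
force: [-0.3, -0.2, 0.3]
opening: 0.0001
finger_force: 0.0
t 3.45 ee [0.538  0.0648 0.022 ] pan [0.0245 0.3487] yhead 10.48 zx [ 0.0002 -0.0012] F [-0.3 -0.2  0.3] op 0.0001
```

View pics/s2.png

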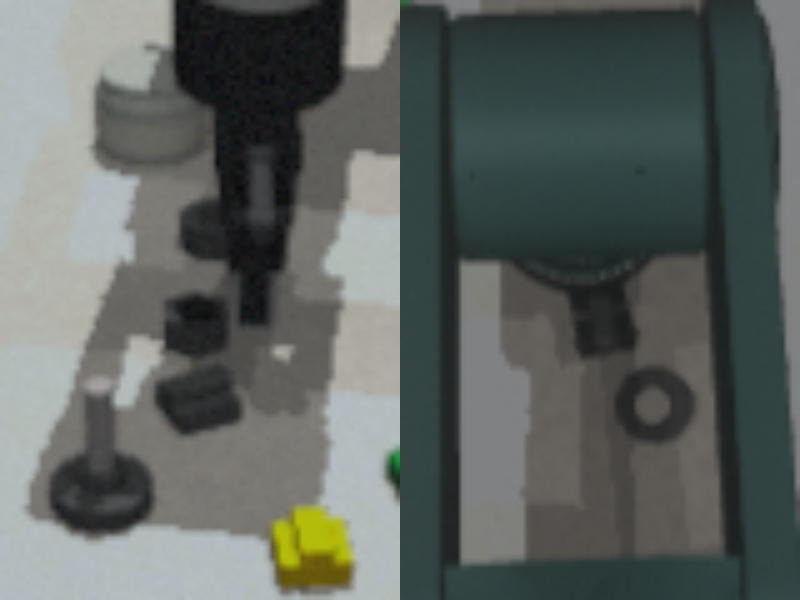

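The scene crop shows the hexnut ahead of the fingertip, centred at about scene pixel (239.4,195). The slot nut is at (240,210) and the foot at (220,227), both undisturbed. The top view is blocked by the arm.

```bash
python3 - <<'E'
from h import *
for n,uv,z in [("hex",(239.2,195),.008),("fingertip",(251,193.5),.01),("slot",(239.8,210.5),.009),("col",(242.2,176.6),.009),("foot",(220.3,229),.006)]:
    p=ray("scene",*uv,z); print(n,p,pan(p))
E
```

```text
hex [0.5443 0.039  0.008 ] [0.026  0.3222]
fingertip [0.536  0.0659 0.01  ] [0.0228 0.3502]
slot [0.608  0.0514 0.009 ] [0.0909 0.3227]
col [0.4606 0.0322 0.009 ] [-0.0575  0.3309]
foot [0.6773 0.0218 0.006 ] [0.1536 0.2809]
```

```bash

python3 -m inch '{"dp":[[-0.06,0.01,0],[-0.14,0.02,0],[-0.22,0.02,0],[-0.30,0.02,0],[-0.38,0.02,0],[-0.46,0.02,0],[-0.54,0.02,0],[-0.62,0.02,0],[-0.70,0.02,0],[-0.78,0.02,0],[-0.86,0.02,0],[-0.86,0.02,0]],"angular":[[0,0,0],[0,0,0],[0,0,0],[0,0,0],[0,0,0],[0,0,0],[0,0,0],[0,0,0],[0,0,0],[0,0,0],[0,0,0],[0,0,0]]}' | head -2
cat >> h.py <<'E'
def look():
    # dark blobs in scene view near the tool and pan
    im=bot.grab_frame("scene")[:,:,::-1].copy()
    for p in parts("scene",im,(70,150,290,245),80,0.008,30):
        print(p[0],p[1],pan(p[2]))
    return im
E
python3 - <<'E'
from h import *
st(); im=look()
cv2.imwrite("pics/s3.png",cv2.resize(im[120:245,60:280],None,fx=3.4,fy=3.4))
E
```

```text
time_s: 4.55
ee_pos: [0.5594, -0.0362, 0.0222]
t 4.55 ee [ 0.5594 -0.0362  0.0222] pan [0.027  0.2455] yhead 10.48 zx [ 0.0007 -0.001 ] F [-0.5 -0.3 -0.7] op -0.0
[202.8, 175.1] 838 [-0.0672  0.2315]
[89.2, 170.5] 426 [-0.0911 -0.0584]
[135.6, 164.7] 119 [-0.1217  0.0528]
[241.8, 175.6] 136 [-0.0641  0.3301]
[238.8, 210.6] 124 [0.0898 0.3205]
[113.4, 213.6] 239 [0.0988 0.047 ]
[218.7, 227.0] 248 [0.1492 0.2775]
[79.5, 214.4] 161 [ 0.1011 -0.025 ]
[284.0, 227.5] 56 [0.1527 0.4151]
[159.9, 234.8] 54 [0.1742 0.1584]
[79.5, 242.7] 81 [0.1972 0.0038]
```

View pics/s3.png

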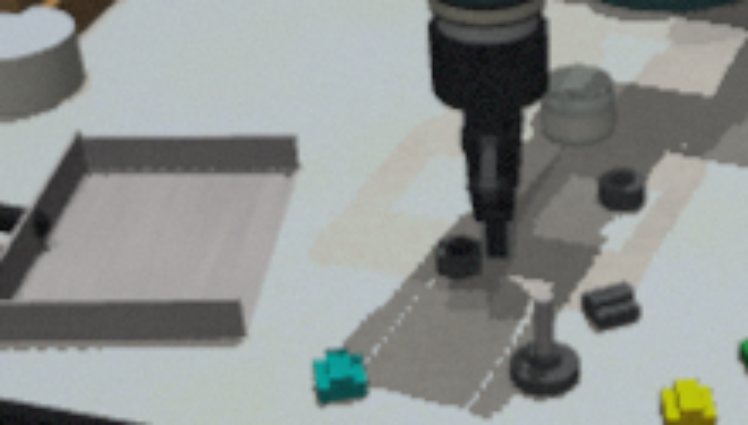

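The hexnut is still ahead of the tip, at crop (458,258) or scene pixel (194.7,195.9). The others are undisturbed. I'll continue into the pan.

```bash
python3 - <<'E'
from h import *
p=ray("scene",194.7,195.7,.008); print(pan(p)); print(pan(ray("scene",205.6,194,.01)))
E
python3 -m inch '{"dp":[[-0.06,0.01,0],[-0.14,0.01,0],[-0.22,0.01,0],[-0.30,0.01,0],[-0.38,0.01,0],[-0.46,0.01,0],[-0.54,0.01,0],[-0.62,0.01,0],[-0.62,0.01,0]],"angular":[[0,0,0],[0,0,0],[0,0,0],[0,0,0],[0,0,0],[0,0,0],[0,0,0],[0,0,0],[0,0,0]]}' | head -2
python3 - <<'E'
from h import *
st(); im=look()
cv2.imwrite("pics/s4.png",cv2.resize(im[120:245,60:280],None,fx=3.4,fy=3.4))
E
```

```text
[0.0283 0.2182]
[0.0243 0.2435]
time_s: 5.35
ee_pos: [0.5742, -0.1093, 0.0222]
t 5.35 ee [ 0.5742 -0.1093  0.0222] pan [0.0282 0.1709] yhead 10.47 zx [ 0.0008 -0.0011] F [-0.3  0.4  0.5] op 0.0
[169.4, 174.8] 881 [-0.0687  0.1474]
[86.3, 171.4] 361 [-0.0864 -0.0644]
[136.1, 164.9] 67 [-0.1204  0.0544]
[241.8, 176.2] 120 [-0.0612  0.3301]
[239.1, 210.9] 113 [0.0911 0.3212]
[118.9, 213.2] 124 [0.0974 0.0585]
[80.2, 213.3] 117 [ 0.097  -0.0248]
[219.3, 227.5] 212 [0.1511 0.2788]
[284.1, 227.5] 55 [0.1526 0.4151]
[160.8, 234.4] 60 [0.1729 0.1599]
[79.5, 242.7] 81 [0.1972 0.0038]
```

View pics/s4.png

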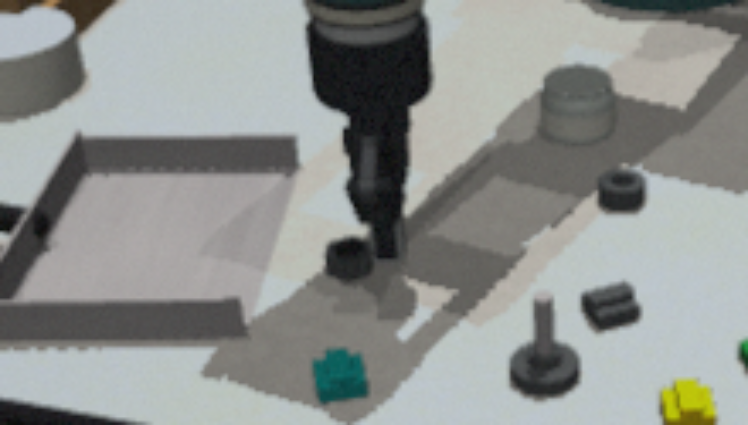

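The hexnut is at crop (349,259), still centred in front of the tip and heading into the mouth. I'll push it the rest of the way, lift, and stage behind the collar.

```bash

python3 -m inch '{"dp":[[-0.06,0.01,0],[-0.14,0.01,0],[-0.23,0.01,0],[-0.32,0.01,0],[-0.41,0.01,0],[-0.50,0.01,0],[-0.59,0.01,0],[-0.68,0.01,0],[-0.77,0.01,0],[-0.86,0.01,0],[-0.93,0.01,0],[-0.95,0.01,0]],"angular":[[0,0,0],[0,0,0],[0,0,0],[0,0,0],[0,0,0],[0,0,0],[0,0,0],[0,0,0],[0,0,0],[0,0,0],[0,0,0],[0,0,0]]}' | head -2
python3 -m inch '{"dp":[[0.08,0,0],[0.15,0,-0.2],[0.15,0,-0.45],[0.15,0,-0.66],[0.3,-0.1,-0.66],[0.55,-0.2,-0.66],[0.75,-0.25,-0.66],[0.9,-0.25,-0.66],[0.9,-0.25,-0.66]],"angular":[[0,0,0],[0,0,0],[0,0,0],[0,0,0],[0,0,0],[0,0,0],[0,0,0],[0,0,0],[0,0,0]]}' | head -2
python3 -m inch '{"dp":[[0.3,-0.09,0],[0.6,-0.18,0],[0.9,-0.26,0],[0.9,-0.26,0],[0.9,-0.26,0]],"angular":[[0,0,0],[0,0,0],[0,0,0],[0,0,0],[0,0,0]]}' | head -2
python3 - <<'E'
from h import *
st(); im=look()
E
```

```text
time_s: 6.4
ee_pos: [0.5961, -0.2207, 0.0221]
time_s: 7.15
ee_pos: [0.5451, -0.1139, 0.1013]
time_s: 7.57
ee_pos: [0.4954, -0.0163, 0.1014]
t 7.57 ee [ 0.4954 -0.0163  0.1014] pan [-0.0322  0.2769] yhead 10.79 zx [ 0.0004 -0.0003] F [ 0.4  0.  -0. ] op 0.0
[219.5, 151.6] 33 [-0.1971  0.2703]
[103.7, 168.4] 716 [-0.1022 -0.0246]
[241.9, 175.9] 148 [-0.0626  0.3304]
[113.2, 196.0] 146 [0.0285 0.0301]
[239.1, 211.0] 124 [0.0912 0.3212]
[99.8, 214.2] 597 [0.1006 0.0183]
[219.1, 226.0] 278 [0.1457 0.2783]
[284.1, 227.3] 59 [0.1521 0.4152]
[160.0, 234.8] 60 [0.1743 0.1588]
[79.5, 242.7] 82 [0.1972 0.004 ]
```

The hexnut now rests at pan (0.025, 0.030), inside. Next is the collar: stage behind it, descend, push partway and check numerically.

```bash
cat >> h.py <<'E'
def proj(n,p):
    m=bot.camera_model(n); f=192/np.tan(np.radians(m["fovy"]/2)); q=np.linalg.inv(m["T"])@np.append(p,1)
    return np.array([m["cx"]-f*q[0]/q[2],m["cy"]+f*q[1]/q[2]])
def front(dist,h,thr=75):
    "part ahead of the closed fingers: centre from the scene view"
    ee=bot.get_state()["ee_pos"]; im=bot.grab_frame("scene")
    e=ee[:2]-dist*Y; c=proj("scene",[*e,h/2]); f=proj("scene",[*(ee[:2]-0.009*Y),h/2])
    mask=(im.max(2)<thr).astype(np.uint8); k=np.zeros_like(mask); k[int(c[1]-11):int(c[1]+12),int(c[0]-15):int(f[0])+1]=1
    mask*=k; n,l,s,ce=cv2.connectedComponentsWithStats(mask); i=1+np.argmax(s[1:,4]); x,y,w,hh,a=s[i]
    g=(x+(w-1)/2,y+(hh-1)/2)
    print("exp",c.round(1),"fing",f.round(1),"bbox",s[i],"pan",pan(ray("scene",*g,h/2)),"cen",pan(ray("scene",*ce[i],h/2)),"tool",pan(ee))
    return im
E
python3 -m inch '{"dp":[[0.3,-0.09,0],[0.6,-0.18,0],[0.84,-0.24,0],[0.84,-0.24,0],[0.84,-0.24,0.3],[0.84,-0.24,0.5],[0.84,-0.24,0.6],[0.84,-0.24,0.66],[0.84,-0.24,0.66],[0.84,-0.24,0.66]],"angular":[[0,0,0],[0,0,0],[0,0,0],[0,0,0],[0,0,0],[0,0,0],[0,0,0],[0,0,0],[0,0,0],[0,0,0]]}' | head -2
python3 - <<'E'
from h import *
st(); front(.046,.018)
E
python3 -m inch '{"dp":[[-0.06,0,0],[-0.14,0,0],[-0.20,0,0],[-0.27,0,0],[-0.34,0,0],[-0.41,0,0],[-0.48,0,0],[-0.55,0,0],[-0.55,0,0]],"angular":[[0,0,0],[0,0,0],[0,0,0],[0,0,0],[0,0,0],[0,0,0],[0,0,0],[0,0,0],[0,0,0]]}' | head -2
python3 - <<'E'
from h import *
st(); front(.029,.018)
E
```

```text
time_s: 8.45
ee_pos: [0.4502, 0.0752, 0.0225]
t 8.45 ee [0.4502 0.0752 0.0225] pan [-0.0598  0.3751] yhead 10.51 zx [ 0.0007 -0.0002] F [ 0.4 -0.1 -0.3] op 0.0005
exp [241.4 176.1] fing [256.1 176.1] bbox [236 170  19  12 162] pan [-0.063   0.3382] cen [-0.062   0.3335] tool [-0.0598  0.3751]
time_s: 9.25
ee_pos: [0.4617, 0.0094, 0.0221]
t 9.25 ee [0.4617 0.0094 0.0221] pan [-0.0606  0.3083] yhead 10.49 zx [ 0.0003 -0.001 ] F [ 0.1 -0.8 -0.2] op -0.0001
exp [221.7 176. ] fing [229.6 176. ] bbox [215 170  15  14 167] pan [-0.0582  0.2802] cen [-0.0605  0.2806] tool [-0.0606  0.3083]
```

```bash

python3 -m inch '{"dp":[[-0.06,0,0],[-0.13,0,0],[-0.20,0,0],[-0.27,0,0],[-0.34,0,0],[-0.41,0,0],[-0.48,0,0],[-0.55,0,0],[-0.55,0,0]],"angular":[[0,0,0],[0,0,0],[0,0,0],[0,0,0],[0,0,0],[0,0,0],[0,0,0],[0,0,0],[0,0,0]]}' | head -2
python3 - <<'E'
from h import *
st(); front(.029,.018)
E
```

```text
time_s: 10.05
ee_pos: [0.474, -0.0555, 0.0223]
t 10.05 ee [ 0.474  -0.0555  0.0223] pan [-0.0605  0.2423] yhead 10.49 zx [ 0.0007 -0.0008] F [0.4 0.5 0.4] op -0.0002
exp [195.4 176.1] fing [203.4 176.1] bbox [189 165  15  19 170] pan [-0.0709  0.2141] cen [-0.0624  0.215 ] tool [-0.0605  0.2423]
```

```bash

python3 -m inch '{"dp":[[-0.06,0,0],[-0.13,0,0],[-0.20,0,0],[-0.27,0,0],[-0.34,0,0],[-0.41,0,0],[-0.48,0,0],[-0.55,0,0],[-0.55,0,0]],"angular":[[0,0,0],[0,0,0],[0,0,0],[0,0,0],[0,0,0],[0,0,0],[0,0,0],[0,0,0],[0,0,0]]}' | head -2
python3 - <<'E'
from h import *
st(); im=front(.029,.018)[:,:,::-1]
cv2.imwrite("pics/s5.png",cv2.resize(im[120:245,60:280],None,fx=3.4,fy=3.4))
E
```

```text
time_s: 10.85
ee_pos: [0.4861, -0.1205, 0.0223]
t 10.85 ee [ 0.4861 -0.1205  0.0223] pan [-0.0605  0.1762] yhead 10.49 zx [ 0.0008 -0.001 ] F [ 0.3 -0.4  0.1] op 0.0002
exp [168.9 176.1] fing [176.9 176.1] bbox [162 165  15  18 166] pan [-0.0736  0.1458] cen [-0.0617  0.1486] tool [-0.0605  0.1762]
```

View pics/s5.png

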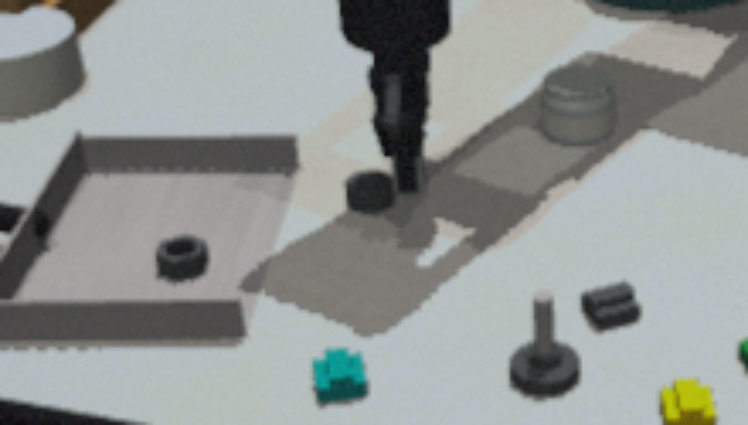

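The collar is centred ahead of the tip at crop (370,190), the hexnut is in the pan at crop (182,257), and the other things are untouched. I'll push the collar in and check before lifting.

```bash

python3 -m inch '{"dp":[[-0.06,0,0],[-0.13,0,0],[-0.20,0,0],[-0.27,0,0],[-0.34,0,0],[-0.41,0,0],[-0.48,0,0],[-0.55,0,0],[-0.55,0,0]],"angular":[[0,0,0],[0,0,0],[0,0,0],[0,0,0],[0,0,0],[0,0,0],[0,0,0],[0,0,0],[0,0,0]]}' | head -2
python3 - <<'E'
from h import *
st(); front(.029,.018)
E
python3 -m inch '{"dp":[[-0.06,0,0],[-0.13,0,0],[-0.20,0,0],[-0.27,0,0],[-0.34,0,0],[-0.40,0,0],[-0.43,0,0],[-0.43,0,0]],"angular":[[0,0,0],[0,0,0],[0,0,0],[0,0,0],[0,0,0],[0,0,0],[0,0,0],[0,0,0]]}' | head -2
python3 - <<'E'
from h import *
st(); front(.029,.018)
E
python3 -m inch '{"dp":[[0.08,0,0],[0.15,0,-0.2],[0.15,0,-0.45],[0.15,0,-0.66],[0.35,0.15,-0.66],[0.6,0.3,-0.66],[0.86,0.41,-0.66],[0.86,0.41,-0.66]],"angular":[[0,0,0],[0,0,0],[0,0,0],[0,0,0],[0,0,0],[0,0,0],[0,0,0],[0,0,0]]}' | head -2
python3 -m inch '{"dp":[[0.28,0.13,0],[0.57,0.27,0],[0.86,0.41,0],[0.86,0.41,0],[0.86,0.41,0]],"angular":[[0,0,0],[0,0,0],[0,0,0],[0,0,0],[0,0,0]]}' | head -2
python3 - <<'E'
from h import *
st(); im=look()
E
```

```text
time_s: 11.65
ee_pos: [0.4982, -0.1854, 0.0223]
t 11.65 ee [ 0.4982 -0.1854  0.0223] pan [-0.0606  0.1101] yhead 10.5 zx [ 0.0008 -0.0011] F [ 0.5 -0.1  0.2] op -0.0002
exp [142.3 176.2] fing [150.3 176.1] bbox [135 165  16  18 200] pan [-0.0739  0.0794] cen [-0.0674  0.0822] tool [-0.0606  0.1101]
time_s: 12.37
ee_pos: [0.5074, -0.2354, 0.0221]
t 12.37 ee [ 0.5074 -0.2354  0.0221] pan [-0.0608  0.0593] yhead 10.52 zx [ 0.0004 -0.0005] F [0.3 0.  0. ] op -0.0003
exp [121.7 176.2] fing [129.8 176.1] bbox [115 165  15  23 216] pan [-0.0615  0.0309] cen [-0.0656  0.0333] tool [-0.0608  0.0593]
time_s: 13.08
ee_pos: [0.5371, -0.1175, 0.1015]
time_s: 13.5
ee_pos: [0.5656, -0.0109, 0.1011]
t 13.5 ee [ 0.5656 -0.0109  0.1011] pan [0.0377 0.2693] yhead 10.85 zx [-0.0007 -0.0001] F [ 0.5 -0.3  0.2] op 0.0001
[215.1, 158.2] 197 [-0.1578  0.2596]
[105.7, 169.8] 800 [-0.0946 -0.0178]
[113.3, 196.0] 142 [0.0284 0.0303]
[238.9, 210.0] 146 [0.0874 0.3208]
[99.6, 214.1] 537 [0.1002 0.0177]
[219.1, 226.3] 292 [0.1469 0.2782]
[284.1, 227.5] 57 [0.1525 0.4153]
[160.7, 234.5] 65 [0.1732 0.16  ]
[79.5, 242.7] 81 [0.1972 0.0038]
```

Collar is in the pan at about (−0.063, 0.032). Next is the slot nut at pan (0.086, 0.322): stage behind it and make a short push so it turns flush.

```bash

python3 -m inch '{"dp":[[0.3,0.13,0],[0.6,0.27,0],[0.82,0.40,0],[0.82,0.40,0],[0.82,0.40,0.3],[0.82,0.40,0.5],[0.82,0.40,0.6],[0.82,0.40,0.66],[0.82,0.40,0.66],[0.82,0.40,0.66]],"angular":[[0,0,0],[0,0,0],[0,0,0],[0,0,0],[0,0,0],[0,0,0],[0,0,0],[0,0,0],[0,0,0],[0,0,0]]}' | head -2
python3 - <<'E'
from h import *
st(); front(.046,.016)
E
python3 -m inch '{"dp":[[-0.06,0,0],[-0.12,0,0],[-0.18,0,0],[-0.24,0,0],[-0.30,0,0],[-0.36,0,0],[-0.42,0,0],[-0.42,0,0]],"angular":[[0,0,0],[0,0,0],[0,0,0],[0,0,0],[0,0,0],[0,0,0],[0,0,0],[0,0,0]]}' | head -2
python3 - <<'E'
from h import *
st(); im=front(.027,.016)[:,:,::-1]
cv2.imwrite("pics/s6.png",cv2.resize(im[150:250,170:290],None,fx=6,fy=6))
E
```

```text
time_s: 14.38
ee_pos: [0.5957, 0.0914, 0.0229]
t 14.38 ee [0.5957 0.0914 0.0229] pan [0.0861 0.3643] yhead 10.51 zx [ 0.0011 -0.    ] F [-0.2  0.2  0.5] op 0.0001
exp [237.8 209.7] fing [254.3 209.6] bbox [231 203  18  14 145] pan [0.0856 0.3221] cen [0.0891 0.3231] tool [0.0861 0.3643]
time_s: 15.1
ee_pos: [0.6044, 0.0406, 0.0218]
t 15.1 ee [0.6044 0.0406 0.0218] pan [0.0854 0.3128] yhead 10.5 zx [-0.0005 -0.0016] F [-0.7  0.1  0.4] op -0.0002
exp [223.2 209.5] fing [231.3 209.5] bbox [217 198  15  23 149] pan [0.0833 0.2875] cen [0.0784 0.2906] tool [0.0854 0.3128]
```

View pics/s6.png

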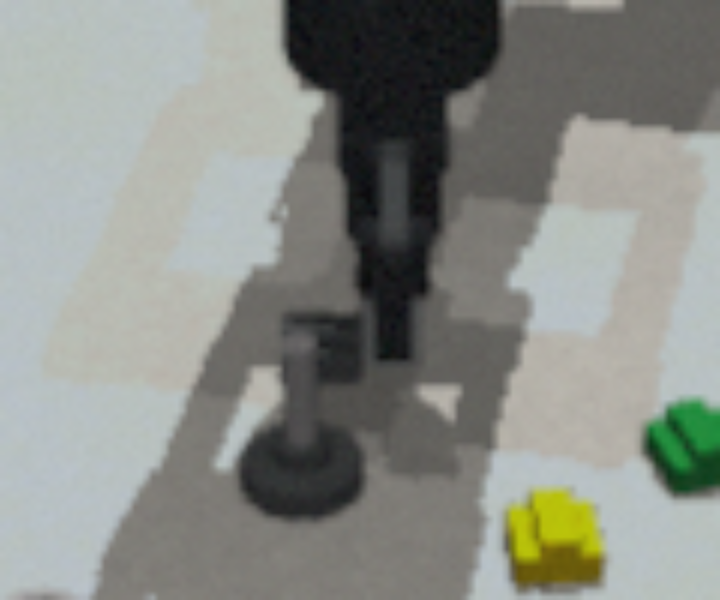

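The slot nut is ahead of the finger at crop (325,345), behind the foot's stud in this view but clear of it. It sits a few mm toward −x of the tip, so I'll back off slightly, re-centre and push on with a slight slant.

```bash
python3 - <<'E'
from h import *
print(pan(ray("scene",224.2,207.6,.008)))
E
python3 -m inch '{"dp":[[0.08,0,0],[0.08,-0.05,0],[0.08,-0.05,0],[0.0,-0.05,0],[-0.06,-0.05,0],[-0.13,-0.05,0],[-0.20,-0.055,0],[-0.27,-0.06,0],[-0.34,-0.065,0],[-0.41,-0.07,0],[-0.41,-0.07,0]],"angular":[[0,0,0],[0,0,0],[0,0,0],[0,0,0],[0,0,0],[0,0,0],[0,0,0],[0,0,0],[0,0,0],[0,0,0],[0,0,0]]}' | head -2
python3 - <<'E'
from h import *
st(); im=front(.027,.016)[:,:,::-1]
cv2.imwrite("pics/s7.png",cv2.resize(im[150:250,150:270],None,fx=6,fy=6))
E
```

```text
[0.0778 0.2878]
time_s: 16.07
ee_pos: [0.6054, -0.0094, 0.0222]
t 16.07 ee [ 0.6054 -0.0094  0.0222] pan [0.0772 0.2634] yhead 10.47 zx [ 0.0003 -0.0009] F [-0.2 -0.7  0.5] op -0.0001
exp [201.2 207.6] fing [209.3 207.5] bbox [195 196  15  19 176] pan [0.067  0.2375] cen [0.0761 0.2395] tool [0.0772 0.2634]
```

View pics/s7.png

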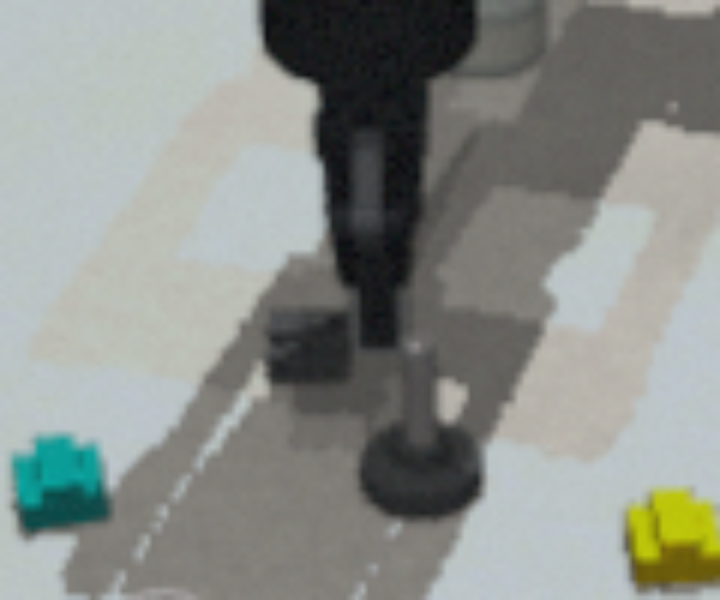

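The slot nut is flush and centred ahead of the tip at crop (310,346), and the foot and decoys are untouched. I'll keep pushing on a slight slant, checking numerically.

```bash

python3 -m inch '{"dp":[[-0.06,-0.01,0],[-0.13,-0.015,0],[-0.20,-0.02,0],[-0.27,-0.025,0],[-0.34,-0.03,0],[-0.41,-0.035,0],[-0.48,-0.04,0],[-0.55,-0.045,0],[-0.55,-0.045,0]],"angular":[[0,0,0],[0,0,0],[0,0,0],[0,0,0],[0,0,0],[0,0,0],[0,0,0],[0,0,0],[0,0,0]]}' | head -2
python3 - <<'E'
from h import *
front(.027,.016);front(.027,.016,65)
E
```

```text
time_s: 16.87
ee_pos: [0.6122, -0.0752, 0.0222]
exp [171.9 206.3] fing [180.  206.3] bbox [165 195  15  18 173] pan [0.0605 0.1693] cen [0.0711 0.1721] tool [0.0718 0.1975]
exp [172.3 206.3] fing [180.4 206.3] bbox [165 195  16  18 159] pan [0.0605 0.1705] cen [0.0708 0.1728] tool [0.0718 0.1984]
```

```bash

python3 -m inch '{"dp":[[-0.06,-0.01,0],[-0.13,-0.015,0],[-0.20,-0.02,0],[-0.27,-0.025,0],[-0.34,-0.03,0],[-0.41,-0.035,0],[-0.48,-0.04,0],[-0.55,-0.045,0],[-0.55,-0.045,0]],"angular":[[0,0,0],[0,0,0],[0,0,0],[0,0,0],[0,0,0],[0,0,0],[0,0,0],[0,0,0],[0,0,0]]}' | head -2
python3 - <<'E'
from h import *
front(.027,.016);front(.027,.016,65)
E
```

```text
time_s: 17.72
ee_pos: [0.619, -0.1411, 0.0222]
exp [142.7 205.1] fing [150.7 205. ] bbox [135 194  16  18 180] pan [0.0559 0.1023] cen [0.0652 0.1061] tool [0.0663 0.1315]
exp [143.1 205.1] fing [151.2 205.1] bbox [136 194  16  18 177] pan [0.0559 0.1045] cen [0.0643 0.1067] tool [0.0664 0.1324]
```

```bash

python3 -m inch '{"dp":[[-0.06,0,0],[-0.13,0,0],[-0.20,0,0],[-0.27,0,0],[-0.34,0,0],[-0.41,0,0],[-0.48,0,0],[-0.55,0,0],[-0.59,0,0],[-0.59,0,0]],"angular":[[0,0,0],[0,0,0],[0,0,0],[0,0,0],[0,0,0],[0,0,0],[0,0,0],[0,0,0],[0,0,0],[0,0,0]]}' | head -2
python3 - <<'E'
from h import *
front(.027,.016,65)
E
python3 -m inch '{"dp":[[0.08,0,0],[0.15,0,-0.2],[0.15,0,-0.45],[0.15,0,-0.66],[0.4,-0.15,-0.9],[0.7,-0.3,-0.9],[0.95,-0.4,-0.9],[0.95,-0.4,-0.9]],"angular":[[0,0,0],[0,0,0],[0,0,0],[0,0,0],[0,0,0],[0,0,0],[0,0,0],[0,0,0]]}' | head -2
python3 -m inch '{"dp":[[0.3,-0.2,0],[0.6,-0.4,0],[0.9,-0.6,0],[0.9,-0.6,0],[0.9,-0.6,0]],"angular":[[0,0,0],[0,0,0],[0,0,0],[0,0,0],[0,0,0]]}' | head -2
python3 -m inch '{"dp":[[0.3,0,-0.2],[0.6,0,-0.4],[0.9,0,-0.6],[0.9,0,-0.6],[0.9,0,-0.6]],"angular":[[0,0,0],[0,0,0],[0,0,0],[0,0,0],[0,0,0]]}' | head -2
python3 - <<'E'
from h import *
st(); look()
im=bot.grab_frame("top")[:,:,::-1]; print("top")
for p in parts("top",im,(200,110,340,300),90,0.012): print(p[0],p[1],p[2])
for p in parts("top",im,(355,120,450,232),75,0.012,20): print(p[0],p[1],pan(p[2]))
b=cv2.imread("pics/scene0.png"); a=bot.grab_frame("scene")[:,:,::-1]
d=((np.abs(a.astype(int)-b).max(2)>45)&(np.abs(a.astype(int)-b).max(2)<256)).astype(np.uint8)
k,l,s,c=cv2.connectedComponentsWithStats(d); print([(s[i].tolist()) for i in range(1,k) if s[i,4]>25])
E
```

```text
time_s: 18.65
ee_pos: [0.6319, -0.2101, 0.0221]
exp [111.  205.2] fing [119.2 205.2] bbox [104 194  16  14 185] pan [0.0471 0.0307] cen [0.0484 0.0328] tool [0.0663 0.0612]
time_s: 19.37
ee_pos: [0.56, -0.0994, 0.1303]
time_s: 19.78
ee_pos: [0.4711, -0.0102, 0.1297]
time_s: 20.2
ee_pos: [0.4551, 0.0951, 0.2047]
t 20.2 ee [0.4551 0.0951 0.2047] pan [-0.0513  0.3938] yhead 10.77 zx [0.0061 0.0003] F [ 0.1  0.4 -0.2] op -0.0002
[106.7, 169.6] 891 [-0.0958 -0.0154]
[112.4, 198.6] 214 [0.0391 0.0306]
[100.0, 214.2] 612 [0.1007 0.0187]
[219.9, 226.2] 297 [0.1466 0.2798]
[284.1, 227.3] 59 [0.1521 0.4152]
[160.0, 234.8] 60 [0.1741 0.1585]
[79.7, 242.7] 84 [0.1972 0.0043]
top
[273.4, 139.5] 253 [0.67, 0.0226, 0.012]
[246.2, 237.0] 7420 [0.4412, 0.0896, 0.012]
[428.7, 166.6] 619 [ 0.0105 -0.0636]
[384.1, 159.2] 300 [0.0484 0.0359]
[443.9, 167.3] 93 [ 0.0017 -0.0984]
[396.4, 204.0] 165 [-0.0605  0.0323]
[[256, 0, 9, 21, 137], [289, 0, 8, 50, 201], [265, 0, 64, 112, 2627], [419, 0, 35, 56, 672], [447, 0, 28, 64, 797], [263, 21, 27, 5, 90], [470, 23, 12, 25, 125], [255, 24, 7, 18, 84], [262, 28, 9, 5, 29], [221, 63, 6, 20, 59], [229, 83, 15, 9, 53], [217, 109, 11, 13, 90], [282, 112, 34, 21, 486], [221, 123, 16, 10, 66], [223, 134, 228, 98, 6104], [114, 171, 16, 12, 162], [103, 189, 19, 19, 265]]
```

```bash
python3 -c "
from station import bot
print(bot.job_done())"
```

```text
the job is handed in; nothing more can be done
None
```

The job is handed in at about 20 s of the 72 s: camera readings put the hexnut, collar and slot nut at least 30 mm past the inside line in the pan; the foot has not moved, the fingers never went near the other things, and the hand is clear. The hand-in call gave no verdict.

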